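# Balance a pair of specimen cups for the centrifuge

## Task

Two specimen cups stand on the two-pan balance and one is heavier. Choose the one of the two steel weights that comes near enough to the difference for the knob to trim away the rest, set it down gently and upright on the higher pan in front of the cup, then turn the trim knob until the pointer rests on the zero mark. Leave the other weight on the bench and let go of everything; do not upset or shift the cups, the timer or the label roll.

Things in the scene. Friction and masses are not known exactly. Their poses are not given: they have to be found in the camera images.
- scale: White two-pan balance fixed to the bench, 330 mm wide. Origin on the bench midway between the pans; its x axis points from the knob to the dial, away from the robot, y to the left pan, z up. The trim knob stands at x = -95 mm above a front housing 44 mm high. Pans centred at x = 0, y = +130 mm (left) and -130 mm (right).
- dial (a point): Centre of the round dial on the scale, 112 mm across, between the pans: 35 mm behind the scale's origin, 96 mm high, tilted 0.7 rad up towards the robot, its highest edge about 135 mm high. Ticks every 50 g (0.33 rad) to 200 g either side of the zero mark at the top; the ticks at zero and at 150 g (1.0 rad) are long and thick.
- pan_left (a point): Centre of the upper face of the left (+y) pan, a flat steel plate 150 mm (x) by 100 mm (y), rim 2 mm high; axes as the scale's. Pans stay level. 54 mm above the bench when balanced; the heavier side sinks and the other rises as much, at most 15 mm. Sprung: a push of 1 N moves a pan about 7 mm.
- pan_right (a point): The same for the right (-y) pan.
- pointer (a joint): Angle (rad) of the black pointer on the dial; 0 = straight up at the zero mark, positive = clockwise seen from the robot, towards the right pan. It leans to the heavier (lower) side: 0.0066 rad per gram of difference (right minus left), plus 0.103 rad per rad of trim knob. Settles within a second. Stops at about 1.5.
- trim_knob (a joint): Angle (rad) of the trim knob on its vertical axis; positive = clockwise from above, which moves the pointer clockwise. Range -4 to 4 with hard stops, counted from 0: it trims at most about 62 g of difference, 15.6 g per rad. Starts within 0.6 of 0 and stays where it is left; friction 0.03 Nm. It sits on the beam: while it is held the pointer cannot settle, so let go to read.
- knob_grip (a point): Point on the knob's axis in its grip bar, 75 mm above the bench; its x axis lies along the bar. The black bar is 44 mm long, 13 mm thick and 24 mm tall, on a disc 46 mm across and 7 mm thick; its top is 86 mm above the bench. A white line on top marks the bar's +x end, which points away from the robot at angle 0. Knob and beam tilt sideways together, by 1/13 of the pointer's angle.
- weight_large: Plain steel 200 g weight: cylinder 32 mm across and 32 mm tall with a small knob on top, 46 mm in all; origin at the centre of its underside. Starts on the bench in front of the balance, to the left or the right.
- weight_small: Plain steel 100 g weight: cylinder 25 mm across and 24 mm tall with a small knob on top, 38 mm in all; origin at the centre of its underside. Starts on the bench on the other side from the large one.
- cup_a: Clear screw-cap specimen cup, 62 mm across the cap, 68 mm tall, origin at the centre of its underside, standing on one of the pans, 35 mm behind the pan's centre. The two cups look alike; which pan holds the heavier one changes from run to run. The heavier weighs about 117 to 181 g more. Not to be handled.
- cup_b: Clear screw-cap specimen cup, 62 mm across the cap, 68 mm tall, origin at the centre of its underside, standing on one of the pans, 35 mm behind the pan's centre. The two cups look alike; which pan holds the heavier one changes from run to run. The heavier weighs about 117 to 181 g more. Not to be handled.
- timer: White bench timer, 76x76x22 mm, origin at the centre of its underside; bystander on the left.
- label_roll: White label roll, 67 mm across, 39 mm tall, origin at the centre of its underside; bystander on the right.

How it is judged (in metres and radians):
At the end, for the whole second after the job is handed in: One of the weights stands upright (within 0.15 rad) on a pan, its centre on the front half of the pan (in front of the cup); the other weight is on the bench; the pointer rests within 0.05 rad of zero; all is at rest (((((x of weight_large in the frame of pan_left between -0.075 and 0 m and y of weight_large in the frame of pan_left between -0.05 and 0.05 m and z of weight_large in the frame of pan_left between -0.006 and 0.008 m and angle between weight_large's own z axis and vertical below 0.15 rad) or (x of weight_large in the frame of pan_right between -0.075 and 0 m and y of weight_large in the frame of pan_right between -0.05 and 0.05 m and z of weight_large in the frame of pan_right between -0.006 and 0.008 m and angle between weight_large's own z axis and vertical below 0.15 rad)) and height (world z) of weight_small between -0.01 and 0.025 m) or (((x of weight_small in the frame of pan_left between -0.075 and 0 m and y of weight_small in the frame of pan_left between -0.05 and 0.05 m and z of weight_small in the frame of pan_left between -0.006 and 0.008 m and angle between weight_small's own z axis and vertical below 0.15 rad) or (x of weight_small in the frame of pan_right between -0.075 and 0 m and y of weight_small in the frame of pan_right between -0.05 and 0.05 m and z of weight_small in the frame of pan_right between -0.006 and 0.008 m and angle between weight_small's own z axis and vertical below 0.15 rad)) and height (world z) of weight_large between -0.01 and 0.025 m)) and value of joint pointer between -0.05 and 0.05 rad and velocity of joint pointer between -0.05 and 0.05 rad/s and linear speed of each of weight_large, weight_small below 0.02 m/s); the robot touches nothing.
It fails at once if a specimen cup is tipped (over 0.25 rad) or moved over 40 mm, the pan's own travel included (angle between any of cup_a, cup_b's own z axis and vertical above 0.25 rad or distance of any of cup_a, cup_b from where it was at the start of the episode above 0.04 m).
It fails at once if the timer or the label roll is moved over 20 mm (distance of any of timer, label_roll from where it was at the start of the episode above 0.02 m).
It fails at once if a weight is dropped or pressed on the balance (over 20 N) (contact force between any of weight_large, weight_small and scale above 20 N).
It also fails if it takes over 72 s, if anything falls off the work surface, if the arm or the gripper's body presses on something with over 40 N, if the wrist force passes 120 N, or if a joint passes its speed limit or range.

## Robot

A 6-joint arm with a two-finger parallel gripper is mounted at the origin on a cart in front of the work surface, level with it; the furniture and walls round the work are solid. World frame = base frame: x ahead of the robot, y to its left, z up, the work surface at z = 0. Lengths are in m, angles in degrees, forces in N, time in s.
With the tool pointing down it reaches from about 0.35 to 0.725 m from the base axis. Payload 4.3 kg.
Tool frame: the origin (TCP) lies at the very end of the fingers, on their centre line; the grasp point (between the pads) lies 19 mm behind it (env.hold_point_z is the distance from the TCP to the grasp point, in m); z points along the fingers, y is the line along which they close (so a half turn about z gives the same grasp; the last joint's range is limited). The gripper opens to 85 mm and grips with 20 to 120 N. Pads are 22 mm wide; open, the fingers measure 114 mm over their backs; the gripper's body (76 mm by 85 mm) begins 54 mm behind the grasp point. The pads swing forward as they close: fully open they stand 13 mm farther back than shut.
Start: joints at [-77.252, 21.618, 4.641, 73.018, 0, 83.68], TCP at [0.188, -0.543, 0.231] pointing down, gripper open.
Joint ranges: [-156.06, 156.06], [-48.1, 94.91], [-58.44, 69.94], [-101.28, 121.22], [-78.64, 73.56], [-180, 180]. Speed limits (degrees/s): [147.25, 147.25, 180, 180, 180, 180].

## Interface

Orientations are given as [roll, pitch, yaw] about the fixed x, y, z axes, in that order (R = Rz(yaw) Ry(pitch) Rx(roll)).
In Python, from station import monitor, viewer, env gives the robot as it stands.
- The arm moves only by the tool arm_command, never from a script. Its argument "targets" is text: rows parted by semicolons, each of 7 numbers parted by spaces: the shift along the tool's x, y, z in m, then the turn, a rotation vector about the tool's x, y, z in degrees, then the opening, from 0 (shut) to 1 (fully open). A call has 1 to 10 rows; each row shifts and turns the commanded pose from where the row before left it, along the tool's axes as they then stand; what a row does not reach is not made up. A row lasts 1/10 s, in which the tool goes at most 50 mm and 8.59 degrees, less where a joint would pass 70% of its speed; a pose out of reach is approached as far as the arm can. A call is refused whole if a number of a shift passes 0.05 or a number of a turn 8.59, either way. A call with a gripper value outside its range is refused whole. The fingers move at their own pace and stop on an object; "newtons" is the grip in N (left out, the last holds). Time passes only in rows, so rows that do not move let the fingers close. It gives the time, the measured TCP pose, the force, the opening and the grip force at its end, in the units of the state.
- monitor.observe(): the state, without advancing time (a new reading comes with each control period).
- viewer.snapshot(name): name is "scene" or "top" or "wrist"; returns (picture, depth): 400x640x3 uint8, blue, green, red; 400x640 float32, m along the optical axis (not along the pixel's ray), 0 where there is no reading.
- viewer.camera_model(name): a dict with "intrinsics" (3x3 intrinsics, pixels), "eye" and "attitude" of the camera in the world; the wrist camera has in their place "tool_from_camera" (4x4, takes a point from camera to tool coordinates, whose origin is the TCP and whose axes are the flange's). Camera axes: x right, y up, looking along -z (the intrinsics and any distortion apply to the point x, -y, -z); pixel columns grow to the right and rows downward; lengths in m; the calibration is good to about 2 mm. A picture is of the moment at which its call begins: read the wrist's pose just before it. camera_model takes no time and is no camera call.
- env.sign_off(): hands the job in; it is judged then, once.
The state is a dict: "clock": time; "joint_pos": joint angles; "joint_vel": joint speeds; "effort": joint torques, N m; "eef_pos": TCP position; "tool_rot": TCP orientation; "ft_force": force on the tool from outside, world axes, zero at the start; "torque": the same for the moment, N m; "finger_gap": finger opening in m; "gripper_force": force on a finger pad.
Only numpy, scipy, OpenCV 4.12 (cv2) and the standard library are available. Lean on these libraries where they do the work, as an engineer would, in place of code of your own. Each camera call takes 0.05 s, during which the arm holds its last target. There are 200 camera calls.

## Working session

There is one attempt and no reset: what is moved stays moved. The work goes in short steps, Python scripts to look and compute and a tool call to move; the robot and the scene stay as the last step left them, time stands still between calls to the robot, and variables do not carry over. Pictures are saved under pics/ and viewed, at most 10 in all, crops included, and the job is handed in when it is done.

Besides the shell and the picture viewer there is one more tool, called after "Emit:" as name(argument=value, ...) on one line, values as JSON. arm_command: Moves the arm, as the interface text tells. Its arguments: {"type":"object","properties":{"targets":{"type":"string"},"newtons":{"type":"number"}},"required":["targets"]}

```bash
mkdir -p pics; ls; cat > h.py <<'E'
import numpy as np,cv2
from station import monitor,viewer,env
from scipy.spatial.transform import Rotation as R
def cam(n):
    m=viewer.camera_model(n);K=np.array(m["intrinsics"])
    if "eye" in m: return K,np.array(m["eye"]),m["attitude"],m
    return K,None,None,m
E
python3 - <<'E'
from h import *
s=monitor.observe();print({k:s[k] for k in('clock','eef_pos','tool_rot','finger_gap')},env.hold_point_z)
for n in("scene","top","wrist"):
    print(n,viewer.camera_model(n))
    p,d=viewer.snapshot(n);np.savez(f'pics/{n}0.npz',p=p,d=d);cv2.imwrite(f'pics/{n}0.png',p)
a=cv2.imread('pics/scene0.png');b=cv2.imread('pics/top0.png')
cv2.imwrite('pics/both.png',np.vstack([a,b])[:, :])
E
```

```text
pics
{'clock': 0.0, 'eef_pos': array([ 0.18769855, -0.5428185 ,  0.23035223]), 'tool_rot': array([-1.79883093e+02, -1.18062629e-02,  1.90677224e+01]), 'finger_gap': 0.08525796181790035} 0.0187
scene {'intrinsics': array([[372.65273071,   0.        , 323.58451476],
       [  0.        , 372.65273071, 199.48969824],
       [  0.        ,   0.        ,   1.        ]]), 'eye': array([-0.51912961,  0.62583689,  0.7054878 ]), 'attitude': array([  62.49875124,    0.45559252, -121.87367869])}
top {'intrinsics': array([[453.46960611,   0.        , 325.09159116],
       [  0.        , 453.46960611, 194.94340095],
       [  0.        ,   0.        ,   1.        ]]), 'eye': array([ 0.28958903, -0.01065457,  1.36392116]), 'attitude': array([ 11.02583145,   0.50717842, -91.64213495])}
wrist {'intrinsics': array([[304.26465818,   0.        , 325.35001414],
       [  0.        , 304.26465818, 199.75314653],
       [  0.        ,   0.        ,   1.        ]]), 'tool_from_camera': array([[-4.41521787e-04,  9.52591809e-01,  3.04250966e-01,
         7.70193463e-02],
       [ 9.99999644e-01,  2.01732710e-04,  8.19562569e-04,
        -1.08851142e-03],
       [ 7.19331218e-04,  3.04251219e-01, -9.52591559e-01,
        -1.42605940e-01],
       [ 0.00000000e+00,  0.00000000e+00,  0.00000000e+00,
         1.00000000e+00]])}
```

View pics/top0.png

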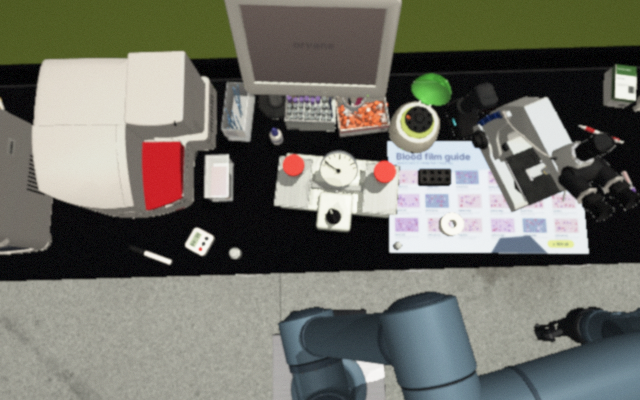

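View pics/scene0.png

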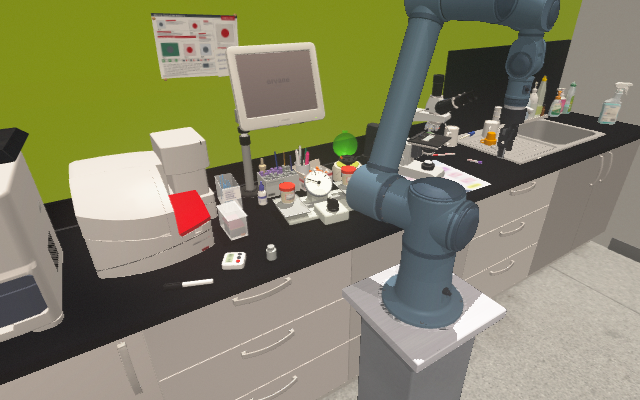

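The top view shows the scale at about (337,190), knob (333,217), and cups (292,165) and (384,173). One weight is on the left at about (235,253) and one on the right at (397,245). The timer is at (200,241) and the roll at (452,224).

```bash
cat >> h.py <<'E'
def ray(n,u,v,z,T=None):
    K,e,a,m=cam(n); d=np.linalg.inv(K)@[u,v,1]; d=np.array([d[0],-d[1],-d[2]])
    if e is not None: Rm=R.from_euler('xyz',a,degrees=True).as_matrix()
    else:
        p,r=T; Rt=R.from_euler('xyz',r,degrees=True).as_matrix(); t=np.array(m["tool_from_camera"])
        Rm=Rt@t[:3,:3]; e=Rt@t[:3,3]+p
    d=Rm@d; return e+d*(z-e[2])/d[2]
def dep(n,u,v,d):
    K,e,a,m=cam(n); q=np.linalg.inv(K)@[u,v,1]*d[int(v),int(u)]
    return R.from_euler('xyz',a,degrees=True).as_matrix()@[q[0],-q[1],-q[2]]+e
E
python3 - <<'E'
from h import *
f=np.load('pics/top0.npz');p,d=f['p'],f['d']
c=p[140:265,270:470]
cv2.imwrite('pics/c1.png',cv2.resize(c,None,fx=4,fy=4,interpolation=cv2.INTER_CUBIC))
for nm,u,v,z in[('wl',235,253,.04),('wr',397,245,.035),('knob',333,217,.086),('cupL',292,165,.122),('cupR',384,173,.122),('roll',452,224,.039),('timer',200,241,.022),('benchL',285,206,.05)]:
    print(nm,ray('top',u,v,z).round(4),dep('top',u,v,d).round(4))
hsv=cv2.cvtColor(p,cv2.COLOR_BGR2HSV)
m=cv2.inRange(hsv,(0,150,100),(8,255,255))|cv2.inRange(hsv,(172,150,100),(180,255,255))
m[:,:260]=0;m[:150]=0
n,l,s,ce=cv2.connectedComponentsWithStats(m)
for i in range(1,n):
    if s[i,4]>60: print(s[i],ce[i],dep('top',*ce[i],d).round(4),np.median(d[l==i]))
E
```

```text
wl [0.3839 0.2604 0.04  ] [0.3833 0.2589 0.0474]
wr [ 0.3936 -0.2119  0.035 ] [ 0.3936 -0.2118  0.0353]
knob [ 0.4743 -0.0271  0.086 ] [ 0.4738 -0.0271  0.0895]
cupL [0.6209 0.0845 0.122 ] [0.6244 0.0855 0.109 ]
cupR [ 0.5896 -0.1741  0.122 ] [ 0.5864 -0.1723  0.1356]
roll [ 0.4499 -0.3759  0.039 ] [ 4.546e-01 -3.865e-01  4.000e-04]
timer [0.4236 0.3683 0.022 ] [0.4239 0.3694 0.0181]
benchL [0.5163 0.1124 0.05  ] [0.5216 0.1153 0.0194]
[283 154  21  22 336] [292.99702381 165.09821429] [0.624  0.0826 0.109 ] 1.293828
[374 160  21  23 349] [383.99713467 171.33810888] [ 0.592  -0.173   0.1321] 1.2663178
```

View pics/c1.png

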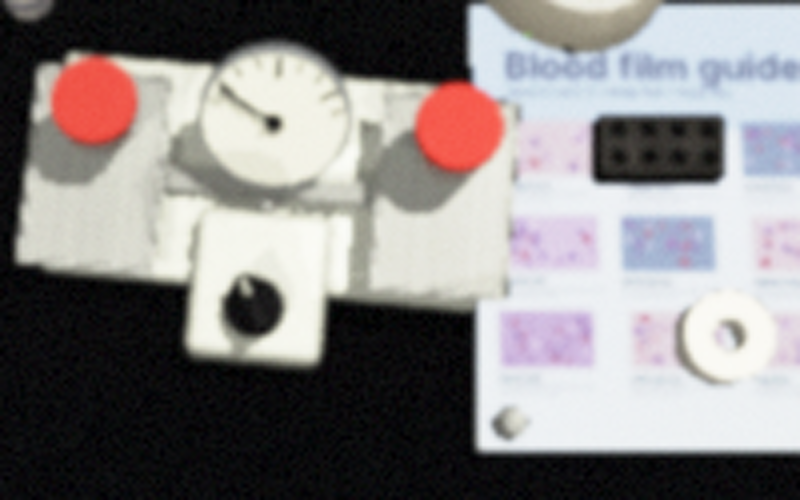

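The pointer leans left at about (220,85) in the crop, near the thick 150 g tick, so the left cup is heavier and the right pan is higher. The small weight is on the right (crop 510,422) and the large one on the left. Next I'll look closely at the dial with the wrist camera.

```bash
cat >> h.py <<'E'
def plan(pos,yaw,n,grip,via=None,cur=None):
    "rows (tool-frame) from the present pose to pos, tool down with yaw"
    s=monitor.observe(); p,r=cur or (s['eef_pos'],s['tool_rot'])
    p=np.array(p,float); Rc=R.from_euler('xyz',r,degrees=True)
    Rt=R.from_euler('xyz',[180,0,yaw],degrees=True)
    rv=(Rc.inv()*Rt).as_rotvec(degrees=True)/n; dp=(np.array(pos)-p)/n
    for i in range(n):
        t=Rc.inv().apply(dp); Rc=Rc*R.from_rotvec(rv,degrees=True)
        print(*np.round(t,4),*np.round(rv,2),grip,end='; ' if i<n-1 else '\n')
E
python3 - <<'E'
from h import *
plan([.44,-.10,.26],172.5,20,1)
E
```

```text
0.0192 -0.0168 -0.0014 -0.0 -0.01 -7.67 1; 0.0212 -0.0141 -0.0014 -0.0 -0.01 -7.67 1; 0.0229 -0.0111 -0.0014 -0.0 -0.01 -7.67 1; 0.0242 -0.008 -0.0015 -0.0 -0.01 -7.67 1; 0.0251 -0.0047 -0.0015 -0.0 -0.01 -7.67 1; 0.0255 -0.0013 -0.0015 -0.0 -0.01 -7.67 1; 0.0254 0.0021 -0.0015 -0.0 -0.01 -7.67 1; 0.0249 0.0055 -0.0015 -0.0 -0.01 -7.67 1; 0.0239 0.0088 -0.0015 -0.0 -0.01 -7.67 1; 0.0226 0.0119 -0.0015 -0.0 -0.01 -7.67 1; 0.0208 0.0148 -0.0015 -0.0 -0.01 -7.67 1; 0.0186 0.0174 -0.0015 -0.0 -0.01 -7.67 1; 0.0161 0.0197 -0.0015 -0.0 -0.01 -7.67 1; 0.0133 0.0217 -0.0015 -0.0 -0.01 -7.67 1; 0.0103 0.0233 -0.0015 -0.0 -0.01 -7.67 1; 0.0071 0.0245 -0.0015 -0.0 -0.01 -7.67 1; 0.0038 0.0252 -0.0015 -0.0 -0.01 -7.67 1; 0.0004 0.0255 -0.0015 -0.0 -0.01 -7.67 1; -0.003 0.0253 -0.0015 -0.0 -0.01 -7.67 1; -0.0064 0.0247 -0.0015 -0.0 -0.01 -7.67 1
```

Emit:
arm_command(targets="0.019 -0.017 -0.0015 0 0 -7.7 1; 0.021 -0.014 -0.0015 0 0 -7.7 1; 0.023 -0.011 -0.0015 0 0 -7.7 1; 0.024 -0.008 -0.0015 0 0 -7.7 1; 0.025 -0.005 -0.0015 0 0 -7.7 1; 0.0255 -0.001 -0.0015 0 0 -7.7 1; 0.0255 0.002 -0.0015 0 0 -7.7 1; 0.025 0.0055 -0.0015 0 0 -7.7 1; 0.024 0.009 -0.0015 0 0 -7.7 1; 0.0225 0.012 -0.0015 0 0 -7.7 1")

```text
clock: 1.15
eef_pos: [0.3137, -0.3206, 0.2462]
tool_rot: [-180.0, -0.0, 96.4]
ft_force: [-0.4, -0.0, -0.2]
finger_gap: 0.0852
gripper_force: 0.0
```

Emit:
arm_command(targets="0.021 0.015 -0.0015 0 0 -7.7 1; 0.0185 0.0175 -0.0015 0 0 -7.7 1; 0.016 0.0195 -0.0015 0 0 -7.7 1; 0.0135 0.0215 -0.0015 0 0 -7.7 1; 0.010 0.0235 -0.0015 0 0 -7.7 1; 0.007 0.0245 -0.0015 0 0 -7.7 1; 0.004 0.025 -0.0015 0 0 -7.7 1; 0 0.0255 -0.0015 0 0 -7.7 1; -0.003 0.0255 -0.0015 0 0 -7.7 1; -0.0065 0.0245 -0.0015 0 0 -7.7 1")

```text
clock: 2.15
eef_pos: [0.4386, -0.0987, 0.2611]
tool_rot: [180.0, -0.0, 173.4]
ft_force: [0.6, 0.2, -0.7]
finger_gap: 0.0855
gripper_force: 0.0
```

Emit:
arm_command(targets="0 0 0 0 0 0 1; 0 0 0 0 0 0 1; 0 0 0 0 0 0 1")

```text
clock: 2.45
eef_pos: [0.4379, -0.1003, 0.2611]
tool_rot: [-180.0, -0.0, 173.0]
ft_force: [0.2, 0.1, 0.1]
finger_gap: 0.0853
gripper_force: 0.0
```

```bash
python3 - <<'E'
from h import *
s=monitor.observe();print(s['clock'],s['eef_pos'],s['tool_rot'])
p,d=viewer.snapshot('wrist');np.savez('pics/w1.npz',p=p,d=d,pos=s['eef_pos'],rot=s['tool_rot']);cv2.imwrite('pics/w1.png',p)
E
```

```text
2.45 [ 0.43793807 -0.1002602   0.26107965] [-1.79979490e+02 -3.70248782e-02  1.72967641e+02]
```

View pics/w1.png

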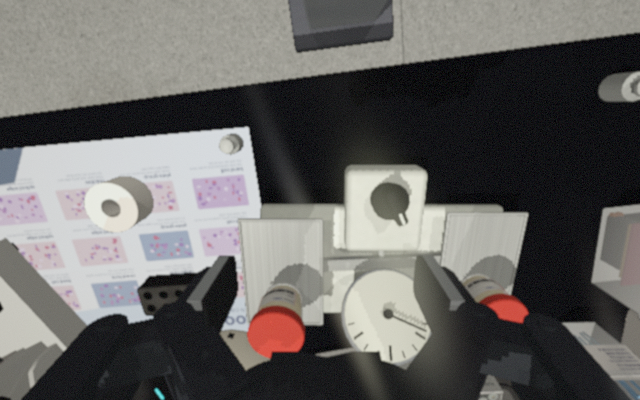

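The wrist view shows the dial hub at (388,313), the pointer to the right-below towards the left pan, tip at about (428,330), the knob at (390,200), the small weight at (232,143) and the large one at (625,87).

```bash
cat >> h.py <<'E'
def dial(p,T,org,yaw,hubpx=None,n=None):
    "sample the dial face in its own plane -> dark profile vs angle"
    K,_,_,m=cam('wrist');t=np.array(m["tool_from_camera"]);Rt=R.from_euler('xyz',T[1],degrees=True).as_matrix()
    Rc=Rt@t[:3,:3];e=Rt@t[:3,3]+T[0]
    X=np.array([np.cos(yaw),np.sin(yaw),0]);Y=np.array([-X[1],X[0],0]);Z=np.array([0,0,1.])
    c=org+.035*X+.096*Z; up=np.cos(.7)*X+np.sin(.7)*Z; rt=-Y
    def proj(w):
        q=(w-e)@Rc; return np.stack([K[0,0]*q[...,0]/-q[...,2]+K[0,2],K[1,1]*q[...,1]/q[...,2]+K[1,2]],-1)
    off=np.zeros(2) if hubpx is None else np.array(hubpx)-proj(c)
    th=np.radians(np.arange(-100,100.1,.5));r=np.arange(0,.056,.0005)
    w=c+r[:,None,None]*(np.cos(th)[None,:,None]*up+np.sin(th)[None,:,None]*rt)
    uv=(proj(w)+off).astype(np.float32)
    g=cv2.cvtColor(p,cv2.COLOR_BGR2GRAY)
    return th,r,cv2.remap(g,uv[...,0],uv[...,1],cv2.INTER_LINEAR).astype(float),proj(c)
E
python3 - <<'E'
from h import *
f=np.load('pics/w1.npz');p=f['p'];T=(f['pos'],f['rot'])
g=cv2.cvtColor(p,cv2.COLOR_BGR2GRAY)
def blob(m,u0,v0,w):
    q=np.zeros_like(m);q[v0-w:v0+w,u0-w:u0+w]=m[v0-w:v0+w,u0-w:u0+w]
    n,l,s,c=cv2.connectedComponentsWithStats(q);i=1+np.argmax(s[1:,4]);return c[i],s[i]
hub,s=blob((g<90).astype(np.uint8),388,313,8);print('hub',hub,s)
kn,s=blob((g<70).astype(np.uint8),390,202,28);print('knob',kn,s,ray('wrist',*kn,.072,T))
hs=cv2.cvtColor(p,cv2.COLOR_BGR2HSV)
H=ray('wrist',*hub,.100,T);Kp=ray('wrist',*kn,.072,T);v=H-Kp;yaw=np.arctan2(v[1],v[0]);print('hub',H,'yaw',np.degrees(yaw),np.linalg.norm(v[:2]))
org=(H+Kp)/2;org[2]=0;X=np.array([np.cos(yaw),np.sin(yaw),0]);org=(H-.035*X+Kp+.095*X)/2;org[2]=0;print('org',org)
th,r,im,pc=dial(p,T,org,yaw,hub);print('projected hub',pc)
pt=im[20:50].mean(0);tk=im[(r>.038)&(r<.052)].min(0)
for i in range(0,len(th),8):print(int(np.degrees(th[i])),pt[i].round(),tk[i].round(),end=' | ')
i=pt.argmin();w=np.clip(np.median(pt)-20-pt,0,None)*(abs(th-th[i])<.2);print('\npointer rad',(w*th).sum()/w.sum(),pt.min())
cv2.imwrite('pics/dialu.png',cv2.resize(np.hstack([im[::-1]]).astype(np.uint8),(800,440)))
for nm,u,v,z in[('small',229,143,.033),('large',625,85,.04)]:print(nm,ray('wrist',u,v,z,T))
E
```

```text
hub [387.67346939 313.59183673] [384 310   8   8  49]
knob [402.02083333 191.25      ] [396 186  12  13  48] [ 0.46487733 -0.01531762  0.072     ]
hub [ 0.60534321 -0.04567955  0.1       ] yaw -12.196933484170685 0.14370981184621948
org [ 0.56443309 -0.03683676  0.        ]
projected hub [387.88755852 306.5800591 ]
-100 192.0 93.0 | -96 190.0 91.0 | -92 188.0 90.0 | -88 186.0 89.0 | -84 188.0 90.0 | -80 187.0 90.0 | -76 167.0 126.0 | -72 133.0 141.0 | -68 145.0 175.0 | -64 182.0 182.0 | -59 200.0 122.0 | -56 206.0 165.0 | -52 207.0 159.0 | -48 208.0 164.0 | -44 208.0 171.0 | -40 208.0 177.0 | -36 208.0 191.0 | -32 208.0 186.0 | -28 208.0 188.0 | -24 209.0 179.0 | -20 208.0 187.0 | -16 209.0 191.0 | -12 209.0 191.0 | -8 209.0 190.0 | -4 209.0 108.0 | 0 209.0 149.0 | 4 210.0 120.0 | 8 210.0 107.0 | 12 210.0 43.0 | 16 210.0 37.0 | 20 210.0 50.0 | 24 210.0 62.0 | 28 210.0 77.0 | 32 210.0 103.0 | 36 211.0 181.0 | 40 211.0 201.0 | 44 211.0 198.0 | 48 211.0 197.0 | 52 211.0 150.0 | 56 212.0 187.0 | 59 211.0 198.0 | 64 211.0 199.0 | 68 211.0 196.0 | 72 211.0 169.0 | 76 211.0 201.0 | 80 211.0 196.0 | 84 211.0 202.0 | 88 211.0 202.0 | 92 211.0 197.0 | 96 210.0 198.0 | 100 210.0 199.0 | 
pointer rad -1.240409447703518 129.9
small [ 0.39090775 -0.21091673  0.033     ]
large [0.38171672 0.24561599 0.04      ]
```

View pics/dialu.png

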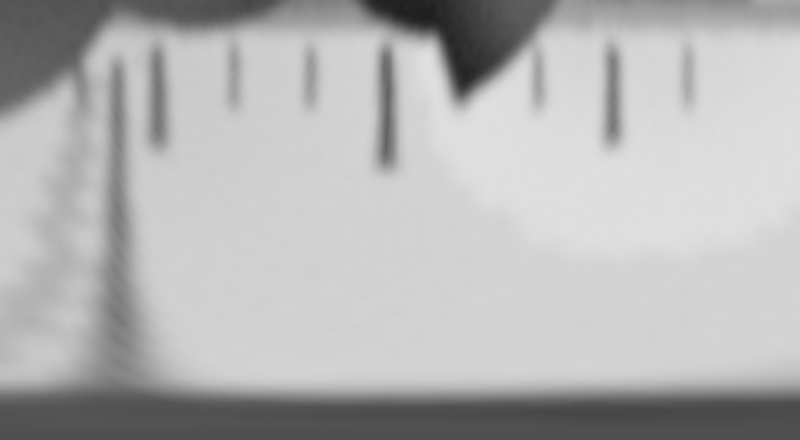

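The pointer reads 1.18 rad left, which is about 170 g once the slight knob offset is taken out, so the large weight is the one to use. I'll move above it on the left.

```bash
python3 - <<'E'
from h import *
plan([.37,.258,.19],172.4,10,.65)
E
```

```text
0.0111 0.0347 0.0071 -0.0 -0.0 0.06 0.65; 0.0112 0.0347 0.0071 -0.0 -0.0 0.06 0.65; 0.0112 0.0347 0.0071 -0.0 -0.0 0.06 0.65; 0.0112 0.0347 0.0071 -0.0 -0.0 0.06 0.65; 0.0113 0.0347 0.0071 -0.0 -0.0 0.06 0.65; 0.0113 0.0347 0.0071 -0.0 -0.0 0.06 0.65; 0.0113 0.0347 0.0071 -0.0 -0.0 0.06 0.65; 0.0114 0.0347 0.0071 -0.0 -0.0 0.06 0.65; 0.0114 0.0346 0.0071 -0.0 -0.0 0.06 0.65; 0.0114 0.0346 0.0071 -0.0 -0.0 0.06 0.65
```

Emit:
arm_command(targets="0.011 0.035 0.007 0 0 0 0.65; 0.011 0.035 0.007 0 0 0 0.65; 0.011 0.035 0.007 0 0 0 0.65; 0.011 0.035 0.007 0 0 0 0.65; 0.011 0.035 0.007 0 0 0 0.65; 0.011 0.035 0.007 0 0 0 0.65; 0.011 0.035 0.007 0 0 0 0.65; 0.011 0.035 0.007 0 0 0 0.65; 0.011 0.034 0.007 0 0 0 0.65; 0.011 0.034 0.007 0 0 0 0.65")

```text
clock: 3.5
eef_pos: [0.3711, 0.2595, 0.191]
tool_rot: [-180.0, 0.0, 172.9]
ft_force: [0.9, 0.4, -0.1]
finger_gap: 0.0555
gripper_force: 0.0
```

Emit:
arm_command(targets="0 0 0 0 0 0 0.65; 0 0 0 0 0 0 0.65; 0 0 0 0 0 0 0.65")

```text
clock: 3.8
eef_pos: [0.3716, 0.2579, 0.1914]
tool_rot: [-180.0, 0.0, 173.0]
ft_force: [-0.4, 0.0, 0.0]
finger_gap: 0.0556
gripper_force: 0.0
```

```bash
python3 - <<'E'
from h import *
s=monitor.observe();T=(s['eef_pos'],s['tool_rot']);print(s['clock'],T)
p,d=viewer.snapshot('wrist');np.savez('pics/w2.npz',p=p,d=d,pos=s['eef_pos'],rot=s['tool_rot'])
g=cv2.cvtColor(p,cv2.COLOR_BGR2GRAY)
n,l,st,c=cv2.connectedComponentsWithStats((g>70).astype(np.uint8))
for i in range(1,n):
    if st[i,4]>300: print(st[i],c[i].round(1),ray('wrist',*c[i],.035,T).round(4),np.median(d[l==i]))
cv2.imwrite('pics/w2.png',p)
E
```

```text
3.8 (array([0.37160293, 0.25788236, 0.19140992]), array([-1.79969761e+02,  1.36622201e-02,  1.72960570e+02]))
[    0     0   640   173 84712] [287.   67.8] [0.2589 0.2375 0.035 ] 1.1217993
[ 506  143   84   34 1389] [547.2 159.2] [0.373  0.4795 0.035 ] 0.32335693
[ 361  164  113  154 9968] [412.3 230.3] [0.433  0.3442 0.035 ] 0.33982956
[ 317  173   34   39 1000] [333.3 192.3] [0.3808 0.2656 0.035 ] 0.31191868
[236 246  30  51 654] [250.  270.2] [0.4591 0.1631 0.035 ] 0.12754473
[  453   252   187   148 14860] [579.7 314.4] [0.5643 0.5349 0.035 ] 0.29478067
[    0   265   154   135 11941] [ 64.8 326.6] [ 0.5067 -0.0703  0.035 ] 0.35785517
[ 357  303   38   59 1668] [375.3 328.9] [0.5555 0.2957 0.035 ] 0.3519743
[ 167  340   51   60 1699] [198.4 377.3] [0.6021 0.068  0.035 ] 0.3706641
[441 357  43  43 863] [460.7 385.6] [0.6567 0.3977 0.035 ] 0.38887623
```

View pics/w2.png

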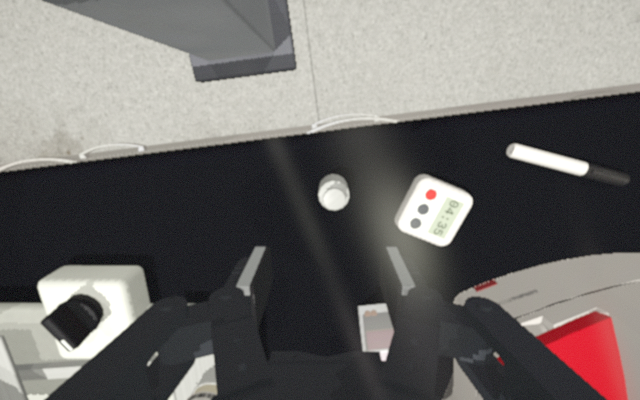

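The weight is at (333,192) with its top knob at about (334,200). The timer's nearest corner is at (396,212), about 65 mm away.

```bash
python3 - <<'E'
from h import *
f=np.load('pics/w2.npz');p=f['p'];T=(f['pos'],f['rot']);g=cv2.cvtColor(p,cv2.COLOR_BGR2GRAY)
print(ray('wrist',334,200,.046,T),ray('wrist',333.5,192.3,.028,T))
# lateral: mid columns; front base edge at top row / far upper edge at bottom row
print('near base edge',ray('wrist',333.5,173,.0,T),'far top edge',ray('wrist',333.5,212,.032,T))
sub=g[168:216,312:356];m=(sub>200).astype(np.uint8);M=cv2.moments(m,True);u,v=M['m10']/M['m00']+312,M['m01']/M['m00']+168
print('bright',u,v,M['m00'],ray('wrist',u,v,.046,T))
plan([.3835,.260,.02],172.4,7,.65)
E
```

```text
[0.385598   0.26547107 0.046     ] [0.38288806 0.26574427 0.028     ]
near base edge [0.36870646 0.26810013 0.        ] far top edge [0.40321685 0.26329015 0.032     ]
bright 331.8655303030303 196.50378787878788 528.0 [0.3817294  0.26378993 0.046     ]
-0.0016 0.0005 0.0245 -0.0 0.0 0.08 0.65; -0.0016 0.0005 0.0245 -0.0 0.0 0.08 0.65; -0.0016 0.0005 0.0245 -0.0 0.0 0.08 0.65; -0.0016 0.0005 0.0245 -0.0 0.0 0.08 0.65; -0.0016 0.0005 0.0245 -0.0 0.0 0.08 0.65; -0.0016 0.0005 0.0245 -0.0 0.0 0.08 0.65; -0.0016 0.0005 0.0245 -0.0 0.0 0.08 0.65
```

Emit:
arm_command(targets="-0.0016 0.0011 0.0234 0 0 0 0.65; -0.0016 0.0011 0.0234 0 0 0 0.65; -0.0016 0.0011 0.0234 0 0 0 0.65; -0.0016 0.0011 0.0234 0 0 0 0.65; -0.0016 0.0011 0.0234 0 0 0 0.65; -0.0016 0.0011 0.0234 0 0 0 0.65; -0.0016 0.0011 0.0234 0 0 0 0.65; -0.0016 0.0011 0.0234 0 0 0 0.65; 0 0 0 0 0 0 0.65; 0 0 0 0 0 0 0.65")

```text
clock: 4.85
eef_pos: [0.3851, 0.2652, 0.0044]
tool_rot: [-180.0, -0.0, 173.0]
ft_force: [0.7, 0.1, 0.6]
finger_gap: 0.0556
gripper_force: 0.0
```

Emit:
arm_command(targets="0 0 0 0 0 0 0.2; 0 0 0 0 0 0 0.2; 0 0 0 0 0 0 0.2; 0 0 0 0 0 0 0.2; 0 0 0 0 0 0 0.2; 0 0 0 0 0 0 0.2; 0 0 0 0 0 0 0.2", newtons=30)

```text
clock: 5.55
eef_pos: [0.3863, 0.2663, 0.0056]
tool_rot: [180.0, 0.2, 173.1]
ft_force: [-0.1, -2.7, 6.7]
finger_gap: 0.0304
gripper_force: 29.8
```

```bash
python3 - <<'E'
from h import *
s=monitor.observe();print(s['clock'],s['eef_pos'],s['tool_rot'],s['finger_gap'],s['gripper_force'])
p,d=viewer.snapshot('wrist');cv2.imwrite('pics/w3.png',p[150:,180:500])
E
```

```text
5.55 [0.38632916 0.26631163 0.00560801] [1.79975546e+02 1.73582022e-01 1.73059223e+02] 0.030443646850694204 29.848132300539874
```

View pics/w3.png

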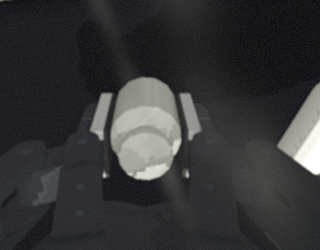

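The weight is centred between the pads, but the fingertips press on the bench. I'll regrip it 9 mm higher so the tips stay clear of the pan.

Emit:
arm_command(targets="0 0 0 0 0 0 0.55; 0 0 0 0 0 0 0.55; 0 0 -0.004 0 0 0 0.55; 0 0 -0.005 0 0 0 0.55; 0 0 0 0 0 0 0.2; 0 0 0 0 0 0 0.2; 0 0 0 0 0 0 0.2; 0 0 0 0 0 0 0.2; 0 0 0 0 0 0 0.2; 0 0 0 0 0 0 0.2", newtons=30)

```text
clock: 6.6
eef_pos: [0.3856, 0.2665, 0.0139]
tool_rot: [180.0, 0.1, 173.1]
ft_force: [-1.7, -0.6, 6.6]
finger_gap: 0.0304
gripper_force: 29.3
```

Emit:
arm_command(targets="0 0 -0.01 0 0 0 0.2; 0 0 -0.015 0 0 0 0.2; 0 0 -0.025 0 0 0 0.2; 0 0 -0.04 0 0 0 0.2; 0 0 -0.04 0 0 0 0.2; 0 0 -0.03 0 0 0 0.2; 0 0 0 0 0 0 0.2")

```text
clock: 7.3
eef_pos: [0.3877, 0.2676, 0.1777]
tool_rot: [179.7, 0.4, 173.1]
ft_force: [0.4, 0.4, -2.1]
finger_gap: 0.0303
gripper_force: 30.6
```

```bash
python3 - <<'E'
from h import *
s=monitor.observe();print(s['clock'],s['eef_pos'],s['tool_rot'],s['finger_gap'],s['gripper_force'])
p,d=viewer.snapshot('wrist');cv2.imwrite('pics/w4.png',p[150:,180:500])
plan([.5097,-.1635,.19],172.4,15,.2)
E
```

```text
7.3 [0.38768002 0.26759353 0.17771288] [179.73630112   0.39822157 173.07425948] 0.030319041473716356 30.55957698947168
-0.0116 -0.0275 -0.001 0.01 0.02 0.04 0.2; -0.0116 -0.0275 -0.001 0.01 0.02 0.04 0.2; -0.0117 -0.0275 -0.001 0.01 0.02 0.04 0.2; -0.0117 -0.0275 -0.001 0.01 0.02 0.04 0.2; -0.0117 -0.0275 -0.001 0.01 0.02 0.04 0.2; -0.0117 -0.0274 -0.001 0.01 0.02 0.04 0.2; -0.0117 -0.0274 -0.001 0.01 0.02 0.04 0.2; -0.0118 -0.0274 -0.001 0.01 0.02 0.04 0.2; -0.0118 -0.0274 -0.001 0.01 0.02 0.04 0.2; -0.0118 -0.0274 -0.001 0.01 0.02 0.04 0.2; -0.0118 -0.0274 -0.001 0.01 0.02 0.04 0.2; -0.0119 -0.0274 -0.001 0.01 0.02 0.04 0.2; -0.0119 -0.0274 -0.001 0.01 0.02 0.04 0.2; -0.0119 -0.0274 -0.001 0.01 0.02 0.04 0.2; -0.0119 -0.0274 -0.001 0.01 0.02 0.04 0.2
```

View pics/w4.png

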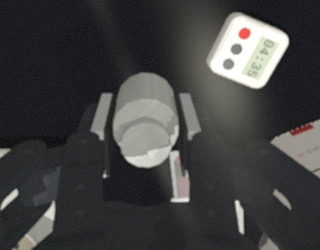

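The weight hangs upright in the pads, its underside about 14 mm below the TCP, and the force reads 2.1 N. Now I'll carry it over the right pan.

Emit:
arm_command(targets="-0.006 -0.014 -0.002 0 0 0 0.2; -0.0115 -0.0275 -0.002 0 0 0 0.2; -0.0115 -0.0275 -0.002 0 0 0 0.2; -0.0115 -0.0275 -0.002 0 0 0 0.2; -0.0115 -0.0275 -0.002 0 0 0 0.2; -0.0115 -0.0275 0 0 0 0 0.2; -0.012 -0.0275 0 0 0 0 0.2; -0.012 -0.0275 0 0 0 0 0.2; -0.012 -0.0275 0 0 0 0 0.2; -0.012 -0.0275 0 0 0 0 0.2")

```text
clock: 8.35
eef_pos: [0.4626, -0.0079, 0.181]
tool_rot: [180.0, -0.2, 173.1]
ft_force: [0.3, 0.5, -2.2]
finger_gap: 0.0303
gripper_force: 30.5
```

Emit:
arm_command(targets="-0.012 -0.0275 0 0 0 0.2 0.2; -0.012 -0.0275 0 0 0 0.2 0.2; -0.012 -0.0275 0 0 0 0.2 0.2; -0.012 -0.0275 0 0 0 0 0.2; -0.012 -0.0275 0 0 0 0 0.2; -0.006 -0.013 0 0 0 0 0.2; 0 0 0 0 0 0 0.2; 0 0 0 0 0 0 0.2; 0 0 0 0 0 0 0.2")

```text
clock: 9.25
eef_pos: [0.5096, -0.1632, 0.1825]
tool_rot: [179.9, -0.1, 172.5]
ft_force: [-0.1, 0.7, -2.8]
finger_gap: 0.0301
gripper_force: 30.5
```

```bash
python3 - <<'E'
from h import *
s=monitor.observe();T=(s['eef_pos'],s['tool_rot']);print(s['clock'],T,s['finger_gap'],s['ft_force'])
p,d=viewer.snapshot('wrist');np.savez('pics/w5.npz',p=p,d=d,pos=T[0],rot=T[1]);cv2.imwrite('pics/w5.png',p)
E
```

```text
9.25 (array([ 0.50960647, -0.16318399,  0.18249362]), array([ 1.79947940e+02, -9.76081605e-02,  1.72533471e+02])) 0.030097455420093275 [-0.06038488  0.67590889 -2.81239646]
```

View pics/w5.png

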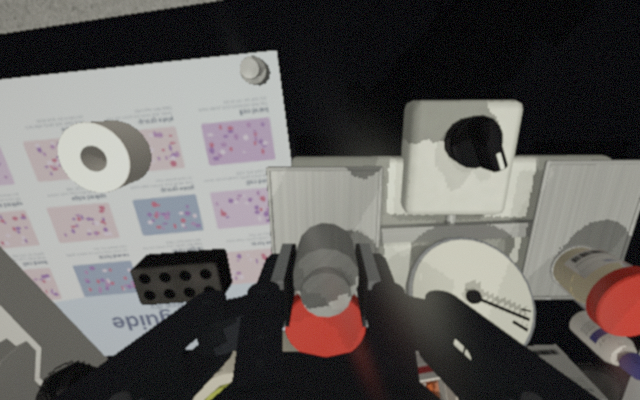

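The right pan's front corners are at about (271,168) and (382,166), and the weight hangs above the pan. The knob is at (477,142) with its line end at (503,160). I'll check the positions.

```bash
python3 - <<'E'
from h import *
f=np.load('pics/w5.npz');p=f['p'];T=(f['pos'],f['rot'])
a=ray('wrist',271,168,.068,T);b=ray('wrist',382,166,.068,T);print(a,b,np.linalg.norm(a-b),np.degrees(np.arctan2((b-a)[1],(b-a)[0]))-90)
y=(b-a)/np.linalg.norm(b-a);x=np.array([y[1],-y[0],0]);m=(a+b)/2
print('pan centre',m+.075*x,'target in pan', (T[0]-m)@x-.075,(T[0]-m)@y)
print('line end',ray('wrist',502,160,.086,T))
E
```

```text
[ 0.47789744 -0.20522824  0.068     ] [ 0.48860681 -0.11064122  0.068     ] 0.09519135594665677 -6.459661896073726
pan centre [ 0.55777597 -0.16637251  0.068     ] target in pan -0.04822241392519208 -0.0022509714283626245
line end [ 0.49224084 -0.01890161  0.086     ]
```

Emit:
arm_command(targets="0 0 0.012 0 0 0 0.2; 0 0 0.018 0 0 0 0.2; 0 0 0.02 0 0 0 0.2; 0 0 0.02 0 0 0 0.2; 0 0 0.014 0 0 0 0.2; 0 0 0.006 0 0 0 0.2; 0 0 0 0 0 0 0.2; 0 0 0.003 0 0 0 0.2; 0 0 0.003 0 0 0 0.2; 0 0 0.003 0 0 0 0.2")

```text
clock: 10.3
eef_pos: [0.511, -0.1648, 0.0846]
tool_rot: [-180.0, 0.1, 172.5]
ft_force: [0.7, 0.2, -1.9]
finger_gap: 0.0302
gripper_force: 30.6
```

Emit:
arm_command(targets="0 0 0.003 0 0 0 0.2; 0 0 0.003 0 0 0 0.2; 0 0 0.003 0 0 0 0.2; 0 0 0.002 0 0 0 0.2; 0 0 0.002 0 0 0 0.2; 0 0 0 0 0 0 0.2; 0 0 0 0 0 0 0.2; 0 0 0 0 0 0 0.2")

```text
clock: 11.1
eef_pos: [0.5105, -0.1646, 0.0712]
tool_rot: [-180.0, 0.0, 172.5]
ft_force: [0.3, -0.2, -0.2]
finger_gap: 0.0306
gripper_force: 30.7
```

Emit:
arm_command(targets="0 0 0.001 0 0 0 0.2; 0 0 0 0 0 0 0.38; 0 0 0 0 0 0 0.42; 0 0 0 0 0 0 0.48; 0 0 0 0 0 0 0.55; 0 0 0 0 0 0 0.6; 0 0 0 0 0 0 0.6")

```text
clock: 11.8
eef_pos: [0.5105, -0.1646, 0.0701]
tool_rot: [-180.0, 0.0, 172.5]
ft_force: [0.4, -0.5, -0.8]
finger_gap: 0.051
gripper_force: 0.0
```

Emit:
arm_command(targets="0 0 -0.005 0 0 0 0.6; 0 0 -0.012 0 0 0 0.6; 0 0 -0.025 0 0 0 0.6; 0 0 -0.035 0 0 0 0.6; 0 0 -0.035 0 0 0 0.6; 0.01 0.01 -0.02 0 0 0 0.6; 0.015 0.025 0 0 0 0 0.6; 0.015 0.03 0 0 0 0 0.6; 0.015 0.03 0 0 0 0 0.6; 0.005 0.02 0 0 0 0 0.6")

```text
clock: 12.8
eef_pos: [0.4648, -0.041, 0.2034]
tool_rot: [180.0, 0.0, 172.5]
ft_force: [-0.2, -0.1, 0.2]
finger_gap: 0.0511
gripper_force: 0.0
```

Emit:
arm_command(targets="0 0 0 0 0 0 0.6; 0 0 0 0 0 0 0.6; 0 0 0 0 0 0 0.6")

```text
clock: 13.1
eef_pos: [0.4666, -0.0436, 0.2026]
tool_rot: [-180.0, 0.1, 172.4]
ft_force: [0.2, 0.1, 0.1]
finger_gap: 0.0512
gripper_force: 0.0
```

```bash
python3 - <<'E'
from h import *
s=monitor.observe();T=(s['eef_pos'],s['tool_rot']);print(s['clock'],T)
p,d=viewer.snapshot('wrist');np.savez('pics/w6.npz',p=p,d=d,pos=T[0],rot=T[1]);cv2.imwrite('pics/w6.png',p)
E
```

```text
13.1 (array([ 0.46659629, -0.04356708,  0.20259987]), array([-1.79962919e+02,  6.51401074e-02,  1.72421046e+02]))
```

View pics/w6.png

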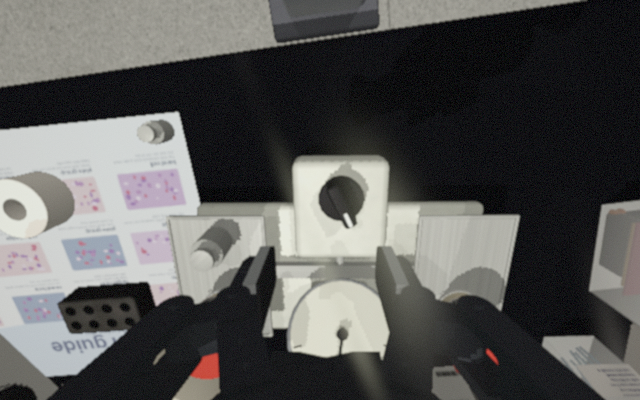

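The weight stands upright on the right pan at about (205,250). The pointer at (342,335) is nearly at zero. The knob is at (341,200), its white line running to (352,224). That was my tenth picture, so from here I'll work from numbers only.

```bash
python3 - <<'E'
from h import *
f=np.load('pics/w6.npz');p=f['p'];T=(f['pos'],f['rot']);g=cv2.cvtColor(p,cv2.COLOR_BGR2GRAY)
u0,u1,v0,v1=312,372,170,235
q=g[v0:v1,u0:u1]
for r in q[::3,::2]: print(''.join('%4d'%x for x in r[4:28]))
m=(q<60).astype(np.uint8);n,l,st,c=cv2.connectedComponentsWithStats(m);i=1+np.argmax(st[1:,4])
print(st[i],c[i]+[u0,v0],ray('wrist',*(c[i]+[u0,v0]),.07,T))
cn=max(cv2.findContours((l==i).astype(np.uint8),0,2)[0],key=cv2.contourArea)
hull=cv2.convexHull(cn);msk=cv2.fillPoly(np.zeros_like(m),[hull],1)
wl=((q>110)&(cv2.dilate(msk,np.ones((3,3)))>0)).astype(np.uint8)
n,l,st,c=cv2.connectedComponentsWithStats(wl)
for j in range(1,n):print(st[j],c[j]+[u0,v0],ray('wrist',*(c[j]+[u0,v0]),.086,T))
E
```

```text
231 230 229 229 230 230 229 216 196 175 165 166 167 165 165 163 170 189 203 218 221 221 222 221
 230 229 228 229 229 207 198 175 164 168 167 167 168 168 166 164 163 163 163 173 204 221 222 220
 231 230 230 230 212 174 150 127 111  87  76  78  94 110 132 156 162 165 164 162 164 190 220 220
 230 231 228 212 148  89  34  38  44  44  51  54  55  57  62  69 103 148 164 164 164 163 173 215
 230 231 213  95  42  34  32  40  38  43  47  46  56  55  59  70  71  74 109 158 167 164 168 207
 227 188  88  41  31  29  34  37  45  46  48  50  51  58  62  69  73  74  75  88 144 166 166 171
 191  69  60  48  33  45  49  57  54  51  53  51  53  60  61  62  69  75  80  81  90 149 167 166
 123  52  60  48  54  67  65  60  60  57  52  50  56  55  61  64  67  74  77  79  84  99 154 181
  55  59  58  56  45  64  72  63  60  59  55  55  51  55  63  64  70  70  78  82  82  86 140 190
  55  57  59  55  48  51  61  63  59  61  60  56  52  53  60  64  67  70  72  81  83  86 134 206
  56  60  58  59  57  47  55  67  62  59  59  58  57  57  57  66  64  69  75  78  85  89 146 215
  59  58  58  59  54  59  44  57  
[... 1065 characters left out ...]
947 196.41192053] [ 0.47321004 -0.03499783  0.07      ]
[20  7  1  1  1] [332. 177.] [ 0.4503837  -0.03490315  0.086     ]
[23  6  2  1  2] [335.5 176. ] [ 0.44990037 -0.03176494  0.086     ]
[ 7  8 12 16 18] [323.5 185. ] [ 0.45655663 -0.04322767  0.086     ]
[ 7 34  2  4  4] [319.5 205.5] [ 0.47496539 -0.04935005  0.086     ]
[ 9 39  1  1  1] [321. 209.] [ 0.47844877 -0.04846875  0.086     ]
[11 41  9  8 10] [326.6 214.9] [ 0.48474843 -0.04420289  0.086     ]
[31 43  6  8 29] [345.27586207 215.51724138] [ 0.48758609 -0.02745575  0.086     ]
[21 49  2  1  2] [333.5 219. ] [ 0.48953585 -0.03848625  0.086     ]
[24 50  6  2  7] [338.71428571 220.28571429] [ 0.49141425 -0.03392091  0.086     ]
```

```bash
python3 - <<'E'
from h import *
f=np.load('pics/w6.npz');T=(f['pos'],f['rot'])
r=lambda u,v,z:ray('wrist',u,v,z,T)
a,b=r(345.6,215,.086),r(350,224,.086);print(a,b,np.degrees(np.arctan2(*(b-a)[1::-1])))
a,b=r(330,191,.086),r(343.5,222,.086);print(a,b,np.degrees(np.arctan2(*(b-a)[1::-1])))
print('disc',r(341.5,197.5,.060))
e=r(350.5,225,.086)
for c in ([.4755,-.028],[.4773,-.0279],r(341.5,197.5,.060)[:2]):
    v=e[:2]-c;print(c,'end angle',np.degrees(np.arctan2(v[1],v[0])),np.linalg.norm(v))
E
```

```text
[ 0.48712663 -0.02710743  0.086     ] [ 0.49641171 -0.02409594  0.086     ] 17.969751330898212
[ 0.46276195 -0.03825774  0.086     ] [ 0.49366464 -0.02977983  0.086     ] 15.341206039455106
disc [ 0.47829934 -0.02850678  0.06      ]
[0.4755, -0.028] end angle 10.961267048280053 0.02236384577362497
[0.4773, -0.0279] end angle 11.640860215088626 0.020579118115442146
[ 0.47829934 -0.02850678] end angle 13.951868519506993 0.019738818926510675
```

```bash
python3 - <<'E'
from h import *
plan([.477,-.029,.105],196,4,.45)
E
```

```text
-0.0021 0.004 0.0244 -0.01 0.01 -5.9 0.45; -0.0025 0.0038 0.0244 -0.01 0.01 -5.9 0.45; -0.0029 0.0035 0.0244 -0.01 0.01 -5.9 0.45; -0.0032 0.0032 0.0244 -0.01 0.01 -5.9 0.45
```

Emit:
arm_command(targets="-0.002 0.004 0.0244 0 0 -5.9 0.45; -0.0025 0.004 0.0244 0 0 -5.9 0.45; -0.003 0.0035 0.0244 0 0 -5.9 0.45; -0.003 0.003 0.0244 0 0 -5.9 0.45; 0 0 0.015 0 0 0 0.45; 0 0 0.015 0 0 0 0.45; 0 0 0.007 0 0 0 0.45; 0 0 0 0 0 0 0.45; 0 0 0 0 0 0 0.45")

```text
clock: 14.05
eef_pos: [0.4768, -0.0284, 0.0679]
tool_rot: [-180.0, 0.0, -164.0]
ft_force: [0.3, 1.0, 0.5]
finger_gap: 0.0386
gripper_force: 0.0
```

Emit:
arm_command(targets="0 0 0 0 0 0 0.1; 0 0 0 0 0 0 0.1; 0 0 0 0 0 0 0.1; 0 0 0 0 0 0 0.1; 0 0 0 0 0 0 0.1", newtons=20)

```text
clock: 14.55
eef_pos: [0.478, -0.03, 0.0688]
tool_rot: [-179.7, 0.1, -164.0]
ft_force: [1.3, -5.5, 1.2]
finger_gap: 0.0125
gripper_force: 26.9
```

Emit:
arm_command(targets="0 0 0 0 0 -7.7 0.1; 0 0 0 0 0 -7.7 0.1; 0 0 0 0 0 -7.7 0.1; 0 0 0 0 0 -7.7 0.1; 0 0 0 0 0 -7.7 0.1; 0 0 0 0 0 -7.7 0.1; 0 0 0 0 0 -7.7 0.1; 0 0 0 0 0 -7.7 0.1; 0 0 0 0 0 -7.7 0.1; 0 0 0 0 0 -7.7 0.1")

```text
clock: 15.55
eef_pos: [0.4813, -0.0312, 0.0691]
tool_rot: [-179.5, -0.4, -86.7]
ft_force: [9.1, -8.1, -8.3]
finger_gap: 0.0125
gripper_force: 25.4
```

Emit:
arm_command(targets="0 0 0 0 0 0 0.1; 0 0 0 0 0 0 0.1; 0 0 0 0 0 0 0.3; 0 0 0 0 0 0 0.45; 0 0 0 0 0 0 0.45; 0 0 -0.01 0 0 0 0.45; 0 0 -0.02 0 0 0 0.45; 0 0 -0.03 0 0 0 0.45; 0 0 -0.04 0 0 0 0.45; 0 0 -0.04 0 0 0 0.45")

```text
clock: 16.55
eef_pos: [0.4754, -0.0275, 0.2093]
tool_rot: [180.0, 0.0, -86.9]
ft_force: [2.0, -0.8, -0.1]
finger_gap: 0.0385
gripper_force: 0.0
```

```bash
python3 - <<'E'
from h import *
s=monitor.observe();print(s['clock'],s['eef_pos'],s['tool_rot'],s['ft_force'])
plan([.44,-.10,.26],172.4,10,.45)
E
```

```text
16.55 [ 0.47538659 -0.0275229   0.20931692] [ 1.79951684e+02  1.56150063e-02 -8.69197197e+01] [ 1.99753524 -0.8058127  -0.0637228 ]
0.007 0.0039 -0.0051 0.0 -0.0 10.07 0.45; 0.0076 0.0026 -0.0051 0.0 -0.0 10.07 0.45; 0.008 0.0013 -0.0051 0.0 -0.0 10.07 0.45; 0.0081 -0.0002 -0.0051 0.0 -0.0 10.07 0.45; 0.0079 -0.0016 -0.0051 0.0 -0.0 10.07 0.45; 0.0075 -0.0029 -0.0051 0.0 -0.0 10.07 0.45; 0.0069 -0.0042 -0.0051 0.0 -0.0 10.07 0.45; 0.0061 -0.0053 -0.0051 0.0 -0.0 10.07 0.45; 0.005 -0.0063 -0.0051 0.0 -0.0 10.07 0.45; 0.0038 -0.0071 -0.0051 0.0 -0.0 10.07 0.45
```

Emit:
arm_command(targets="0.006 0.003 -0.004 0 0 8.4 0.6; 0.006 0.003 -0.004 0 0 8.4 0.6; 0.0065 0.002 -0.004 0 0 8.4 0.6; 0.0065 0.001 -0.004 0 0 8.4 0.6; 0.0065 0 -0.004 0 0 8.4 0.6; 0.0065 -0.0015 -0.004 0 0 8.4 0.6; 0.006 -0.0025 -0.004 0 0 8.4 0.6; 0.0055 -0.0035 -0.004 0 0 8.4 0.6; 0.005 -0.0045 -0.004 0 0 8.4 0.6; 0.0045 -0.005 -0.004 0 0 8.4 0.6")

```text
clock: 17.55
eef_pos: [0.4459, -0.087, 0.2483]
tool_rot: [-180.0, 0.0, -171.3]
ft_force: [1.2, -0.3, -0.7]
finger_gap: 0.0513
gripper_force: 0.0
```

Emit:
arm_command(targets="0.004 -0.006 -0.005 0 0 8.4 1; 0.003 -0.03 -0.005 0 0 8.4 1; 0.003 -0.03 0 0 0 0 1; 0 0 0 0 0 0 1; 0 0 0 0 0 0 1; 0 0 0 0 0 0 1; 0 0 0 0 0 0 1")

```text
clock: 18.25
eef_pos: [0.4337, -0.152, 0.2576]
tool_rot: [180.0, -0.0, 172.3]
ft_force: [-0.5, 0.2, -0.6]
finger_gap: 0.0855
gripper_force: 0.0
```

```bash
cat > rd.py <<'E'
from h import *
s=monitor.observe();T=(s['eef_pos'],s['tool_rot']);print(s['clock'],T)
p,d=viewer.snapshot('wrist');np.savez('pics/w7.npz',p=p,d=d,pos=T[0],rot=T[1]);g=cv2.cvtColor(p,cv2.COLOR_BGR2GRAY)
org=np.array([.5715,-.0405,0]);yaw=np.radians(-7.6)
_,_,_,pc=dial(p,T,org,yaw)
u,v=(pc+[0,5]).astype(int);w=14
m=cv2.erode((g[v-w:v+w,u-w:u+w]<90).astype(np.uint8),np.ones((3,3)));n,l,st,c=cv2.connectedComponentsWithStats(m)
i=1+np.argmax(st[1:,4]);hub=c[i]+[u-w,v-w];print('proj',pc,'hub',hub,st[i])
th,r,im,_=dial(p,T,org,yaw,hub)
def dark(a,b,lo,hi):
    q=im[(r>a)&(r<b)].mean(0);k=(th>lo)&(th<hi);x=np.clip(np.median(q[k])-15-q[k],0,None);return (x*th[k]).sum()/max(x.sum(),1e-9),x.max()
print('pointer',[np.round(dark(a,a+.006,-.6,.6),3) for a in(.01,.014,.018,.022,.026)],'zero tick etc')
q=im[(r>.044)&(r<.050)].mean(0);print([(round(t,2),int(x)) for t,x in zip(th[::4],q[::4]) if abs(t)<1.4])
E
python3 rd.py
```

```text
18.25 (array([ 0.43368378, -0.15201249,  0.25758954]), array([ 1.79984990e+02, -5.56186938e-03,  1.72344652e+02]))
proj [433.31912002 311.21149996] hub [437.76907216 315.19381443] [  8   0  20  28 485]
pointer [array([0., 0.]), array([0., 0.]), array([0., 0.]), array([0., 0.]), array([-0.566,  2.417])] zero tick etc
[(np.float64(-1.4), 29), (np.float64(-1.36), 26), (np.float64(-1.33), 28), (np.float64(-1.29), 27), (np.float64(-1.26), 28), (np.float64(-1.22), 27), (np.float64(-1.19), 27), (np.float64(-1.15), 29), (np.float64(-1.12), 31), (np.float64(-1.08), 29), (np.float64(-1.05), 30), (np.float64(-1.01), 28), (np.float64(-0.98), 28), (np.float64(-0.94), 28), (np.float64(-0.91), 29), (np.float64(-0.87), 29), (np.float64(-0.84), 33), (np.float64(-0.8), 32), (np.float64(-0.77), 31), (np.float64(-0.73), 33), (np.float64(-0.7), 34), (np.float64(-0.66), 36), (np.float64(-0.63), 36), (np.float64(-0.59), 36), (np.float64(-0.56), 38), (np.float64(-0.52), 39), (np.float64(-0.49), 40), (np.float64(-0.45), 41), (np.float64(-0.42), 42), (np.float64(-0.38), 43), (np.float64(-0.35), 44), (np.float
[... 516 characters left out ...]
2), 68), (np.float64(0.45), 67), (np.float64(0.49), 67), (np.float64(0.52), 66), (np.float64(0.56), 68), (np.float64(0.59), 98), (np.float64(0.63), 175), (np.float64(0.66), 201), (np.float64(0.7), 202), (np.float64(0.73), 192), (np.float64(0.77), 150), (np.float64(0.8), 175), (np.float64(0.84), 200), (np.float64(0.87), 203), (np.float64(0.91), 203), (np.float64(0.94), 203), (np.float64(0.98), 203), (np.float64(1.01), 204), (np.float64(1.05), 184), (np.float64(1.08), 115), (np.float64(1.12), 140), (np.float64(1.15), 195), (np.float64(1.19), 206), (np.float64(1.22), 205), (np.float64(1.26), 205), (np.float64(1.29), 205), (np.float64(1.33), 205), (np.float64(1.36), 197), (np.float64(1.4), 177)]
```

Emit:
arm_command(targets="-0.006 0.014 0 0 0 0 1; -0.009 0.021 0 0 0 0 1; -0.009 0.021 0 0 0 0 1; 0 0 0 0 0 0 1; 0 0 0 0 0 0 1; 0 0 0 0 0 0 1")

```text
clock: 18.9
eef_pos: [0.4647, -0.1009, 0.2575]
tool_rot: [-180.0, -0.0, 172.3]
ft_force: [0.7, -0.0, -0.2]
finger_gap: 0.0855
gripper_force: 0.0
```

```bash
sed -i 's/\[(round(t,2),int(x)).*1.4\]/" ".join(f"{t:.2f}:{int(x)}" for t,x in zip(th[::3],q[::3]) if abs(t)<1.5)/' rd.py; python3 rd.py
```

```text
18.9 (array([ 0.46469272, -0.10088348,  0.25746092]), array([-1.79976533e+02, -1.77121846e-02,  1.72268574e+02]))Traceback (most recent call last):
  File "rd.py", line 8, in <module>
    i=1+np.argmax(st[1:,4]);hub=c[i]+[u-w,v-w];print('proj',pc,'hub',hub,st[i])
        ~~~~~~~~~^^^^^^^^^^
    return _wrapfunc(a, 'argmax', axis=axis, out=out, **kwds)
    return bound(*args, **kwds)
ValueError: attempt to get argmax of an empty sequence
```

```bash
python3 - <<'E'
from h import *
f=np.load('pics/w7.npz');p=f['p'];T=(f['pos'],f['rot']);g=cv2.cvtColor(p,cv2.COLOR_BGR2GRAY)
_,_,_,pc=dial(p,T,np.array([.5715,-.0405,0]),np.radians(-7.6));print(pc)
u,v=pc.astype(int)
for y in range(v-24,v+75,3):print(y,''.join('%4d'%g[y,x] for x in range(u-40,u+41,4)))
E
```

```text
[388.71286356 293.99424985]
269  186 178 219 208 209 209 210 210 208 208 209 207 206 205 207 206 206 106  97  92  82
272  135 210 211 211 210 210 209 209 208 209 207 206 205 206 207 206 204 103  99  92  84
275  163 209 210 209 209 208 209 209 207 208 207 208 206 206 205 205 203 102  99  94  86
278  199 210 209 210 211 208 209 209 209 212 207 205 206 206 205 204 199 103 102  92  81
281  210 210 209 210 208 210 209 209 209 208 209 206 205 204 206 204 192 109 101  94  86
284  211 211 211 210 209 210 210 209 209 208 193 191 198 206 204 205 192 110 102  95  90
287  209 210 209 210 209 210 209 208 209 208 176 178 186 206 206 203 190 107 100  93  86
290  220 211 210 210 211 210 210 208 209 196 124 169 195 206 204 203 192 105 104  98  89
293  219 221 214 210 210 210 209 209 211 159  94 105 207 206 204 204 201 107  99  98  89
296  219 221 220 211 211 211 210 210 208 131  93  99 202 204 205 204 203 106 103  95  93
299  219 220 222 212 211 210 209 210 210 184  89 108 208 205 205 204 205 139 102  96  92
302  220 221 222 215 211 210 210 209 210 210 161 184 209 206 205 203 203 192 101  96  90
305 
[... 1164 characters left out ...]
2 143 142 137 138 151 159 173 193 203 189 204 188 168 150 134 124 125 102  80
347  137 136 137 136 138 136 134 142 140 147 149 154 147 146 131 125 125 124 123  72  75
350  134 130 132 129 131 134 129 112  65  33 115 123 118 122 124 122 124 125  88  76  73
353   59  60  76  81  82  62  52  36  57  29 111 121 121 122 123 122 123 115  69  72  68
356   40  56  72  81  81  69  51  46  73  25 109 117 120 120 122 119 122  74  68  67  69
359   38  53  64  78  80  74  59  43  55  37 111 119 117 118 119 121 110  62  63  65  65
362   32  44  58  74  79  72  61  50  36  35  67 112 120 121 120 122  62  62  58  62  63
365   33  40  54  66  76  71  65  49  43  33  29  38  82 117 118 102  54  54  58  59  62
```

```bash
cat > rd2.py <<'E'
from h import *
f=np.load('pics/w7.npz');p=f['p'];T=(f['pos'],f['rot']);g=cv2.cvtColor(p,cv2.COLOR_BGR2GRAY).astype(float)
pr=[];
for y in range(285,344):
    x=np.arange(378,402);w=np.clip(195-g[y,378:402],0,None);w[(x>396)]=0
    if w.sum()>10 and y%3==0: print(y,round((w*x).sum()/w.sum(),2),g[y,384:397].astype(int))
E
python3 rd2.py
```

```text
285 390.3 [207 202 193 186 183 178 178 176 186 194 193 187 192]
288 390.62 [209 198 183 171 170 171 173 176 178 175 173 179 188]
291 389.02 [189 171 142 118 105 105 115 133 147 164 182 194 200]
294 388.69 [141 102  87  89  95  95  96  99 100 116 160 196 207]
297 388.86 [143 101  86  85  93  94  94  98  96 107 148 186 205]
300 389.26 [201 184 157 124 102  92  94 108 138 170 196 207 206]
303 389.81 [211 211 206 197 172 127 110 146 185 204 209 207 208]
306 389.78 [208 209 205 194 170 123 103 146 185 205 208 207 207]
309 389.63 [210 209 204 194 172 126 107 158 198 210 208 208 209]
312 389.68 [208 210 204 195 175 130 105 158 200 211 208 207 207]
315 390.15 [211 210 207 199 180 139 104 129 172 191 205 208 206]
318 390.25 [209 209 206 195 176 139  99 120 160 188 205 208 207]
321 390.4 [210 209 207 198 179 148 104 110 153 186 204 210 208]
324 390.66 [210 210 208 200 187 164 113  98 145 184 205 209 208]
327 390.73 [211 210 206 201 188 168 118  93 142 183 206 208 209]
330 391.08 [209 209 211 208 200 177 122  78 111 169 201 209 208]
333 390.76 [210 209 210 208 198 175 122  78 104 166 201 209 208]
336 389.22 [211 209 209 204 194 174 133  83  92 157 201 210 211]
339 389.58 [210 210 210 209 206 183 141  86  79 135 185 206 210]
342 392.49 [211 210 211 211 211 209 201 172 125 127 173 203 209]
```

The pointer looks within about 0.03 rad of zero. I'll take a closer, tilted view to confirm it.

```bash
python3 - <<'E'
from h import *
s=monitor.observe();Rc=R.from_euler('xyz',s['tool_rot'],degrees=True);dp=(np.array([.57,-.042,.195])-s['eef_pos'])/5
for i in range(5):
    print(np.round(Rc.inv().apply(dp),4));Rc=Rc*R.from_rotvec([0,-5,0],degrees=True)
E
```

```text
[-0.0193  0.0145  0.0125]
[-0.0181  0.0145  0.0141]
[-0.0168  0.0145  0.0156]
[-0.0154  0.0145  0.0171]
[-0.0139  0.0145  0.0183]
```

Emit:
arm_command(targets="-0.019 0.0145 0.0125 0 -5 0 1; -0.018 0.0145 0.014 0 -5 0 1; -0.017 0.0145 0.0155 0 -5 0 1; -0.0155 0.0145 0.017 0 -5 0 1; -0.014 0.0145 0.018 0 -5 0 1; 0 0 0 0 0 0 1; 0 0 0 0 0 0 1; 0 0 0 0 0 0 1")

```text
clock: 19.75
eef_pos: [0.5709, -0.0429, 0.1972]
tool_rot: [-180.0, 25.0, 172.2]
ft_force: [1.1, -1.1, 0.3]
finger_gap: 0.0855
gripper_force: 0.0
```

```bash
cat > rd3.py <<'E'
from h import *
s=monitor.observe();T=(s['eef_pos'],s['tool_rot']);print(s['clock'],T,s['ft_force'])
p,d=viewer.snapshot('wrist');np.savez('pics/w8.npz',p=p,d=d,pos=T[0],rot=T[1]);g=cv2.cvtColor(p,cv2.COLOR_BGR2GRAY)
org=np.array([.5715,-.0405,0]);yaw=np.radians(-7.6)
_,_,_,pc=dial(p,T,org,yaw)
u,v=pc.astype(int);m=(g[v-25:v+26,u-25:u+26]<120).astype(np.uint8)
m=cv2.morphologyEx(m,cv2.MORPH_OPEN,cv2.getStructuringElement(cv2.MORPH_ELLIPSE,(7,7)))
n,l,st,c=cv2.connectedComponentsWithStats(m);print(pc,[(st[i][4],c[i]+[u-25,v-25]) for i in range(1,n)])
i=1+np.argmax(st[1:,4]);hub=c[i]+[u-25,v-25]
th,r,im,_=dial(p,T,org,yaw,hub)
for a in np.arange(.009,.056,.003):
    q=im[(r>=a)&(r<a+.003)].mean(0);k=(abs(th)<.35);x=np.clip(np.percentile(q[k],70)-25-q[k],0,None)
    print(round(a,3),'c=%.3f'%((x*th[k]).sum()/max(x.sum(),1e-9)),q[k][::2].astype(int)[8:-8])
q=im[(r>.042)&(r<.048)].mean(0);print(' '.join(f"{t:.2f}:{int(x)}" for t,x in zip(th[::2],q[::2]) if x<np.median(q)-30))
E
python3 rd3.py
```

```text
19.75 (array([ 0.57086262, -0.04287198,  0.19724072]), array([-179.96359147,   25.0355713 ,  172.21583691])) [ 1.08315424 -1.14329196  0.28785847]
[327.66904777 186.90505885] [(np.int32(151), array([327.9602649 , 189.16556291]))]
0.009 c=0.021 [163 159 154 147 140 132 124 116 107  96  85  75  65  68  70  73  75  82
  94 107 120 132 144 154 162]
0.012 c=0.026 [177 173 168 162 156 149 140 131 121 109  96  82  69  68  68  67  72  87
 103 118 132 144 156 167 174]
0.015 c=0.022 [186 182 178 173 166 158 150 138 125 113  97  80  64  63  61  61  79  98
 116 132 148 162 169 175 180]
0.018 c=0.011 [174 168 163 158 154 147 141 133 122 111  97  80  63  58  54  61  84 107
 128 148 163 171 178 182 184]
0.021 c=0.007 [177 175 169 161 154 148 144 140 135 124 113  92  72  63  56  77 106 132
 156 172 179 184 185 185 184]
0.024 c=0.016 [184 184 183 181 177 171 163 154 147 135 123 102  79  63  50  82 114 144
 170 178 184 185 185 184 184]
0.027 c=0.017 [183 184 184 185 183 179 171 162 152 142 131 111  88  67  59  93 127 159
 174 183 185 185 184 183 183]
0.03 c=0.021 [184 184 183 183 184 183 181 175 166 1
[... 576 characters left out ...]
183 182 170 130  79  52  71  99 132 161 176
 180 180 180 180 180 179 179]
0.048 c=0.018 [192 192 188 187 186 185 182 181 180 176 159 142 137 149 167 175 177 176
 175 174 176 174 175 176 175]
0.051 c=0.000 [149 150 148 146 145 146 146 146 145 145 147 148 146 145 144 141 140 140
 140 143 150 153 151 148 145]
0.054 c=-0.212 [114 117 111 103  98 104 112 121 120 112 108 113 119 123 121 117 113 111
 120 138 158 171 174 173 170]
-1.34:146 -1.33:140 -1.03:144 -1.01:105 -0.99:96 -0.98:128 -0.68:153 -0.66:144 -0.35:154 -0.33:135 -0.03:127 -0.02:75 0.00:46 0.02:53 0.03:78 0.05:116 0.07:153 0.31:138 0.33:126 0.35:149 0.65:135 0.66:121 0.68:149 0.96:145 0.98:87 0.99:61 1.01:101 1.03:151 1.31:157 1.33:141
```

Measured against the ticks (zero tick at 0.00, long ticks at ±0.99), the pointer rests at about +0.03 rad. That is inside the tolerance, but I'll trim about 16° more for margin.

```bash
python3 - <<'E'
from h import *
s=monitor.observe()
a=[.48,-.03,.22];plan(a,172.2,5,.45)
plan([.479,-.030,.105],93.3,10,.45,cur=(a,[180,0,172.2]))
E
```

```text
0.0148 0.0001 -0.0119 -0.01 5.02 -0.0 0.45; 0.0158 0.0001 -0.0105 -0.01 5.02 -0.0 0.45; 0.0167 0.0001 -0.0091 -0.01 5.02 -0.0 0.45; 0.0174 0.0001 -0.0076 -0.01 5.02 -0.0 0.45; 0.018 0.0001 -0.0061 -0.01 5.02 -0.0 0.45
0.0001 -0.0 0.0115 0.0 -0.0 7.89 0.45; 0.0001 -0.0 0.0115 0.0 -0.0 7.89 0.45; 0.0001 -0.0 0.0115 0.0 -0.0 7.89 0.45; 0.0001 -0.0001 0.0115 0.0 -0.0 7.89 0.45; 0.0001 -0.0001 0.0115 0.0 -0.0 7.89 0.45; 0.0001 -0.0001 0.0115 0.0 -0.0 7.89 0.45; 0.0001 -0.0001 0.0115 0.0 -0.0 7.89 0.45; 0.0 -0.0001 0.0115 0.0 -0.0 7.89 0.45; 0.0 -0.0001 0.0115 0.0 -0.0 7.89 0.45; 0.0 -0.0001 0.0115 0.0 -0.0 7.89 0.45
```

Emit:
arm_command(targets="0.015 0 -0.012 0 5 0 0.45; 0.016 0 -0.0105 0 5 0 0.45; 0.0165 0 -0.009 0 5 0 0.45; 0.0175 0 -0.0075 0 5 0 0.45; 0.018 0 -0.006 0 5 0 0.45; 0 0 0 0 0 7.9 0.45; 0 0 0.01 0 0 7.9 0.45; 0 0 0.01 0 0 7.9 0.45; 0 0 0.01 0 0 7.9 0.45; 0 0 0.01 0 0 7.9 0.45")

```text
clock: 20.8
eef_pos: [0.4799, -0.0303, 0.1789]
tool_rot: [179.9, 0.1, 132.4]
ft_force: [-0.7, 0.3, 0.2]
finger_gap: 0.038
gripper_force: 0.0
```

Emit:
arm_command(targets="0 0 0.015 0 0 7.9 0.45; 0 0 0.015 0 0 7.9 0.45; 0 0 0.015 0 0 7.9 0.45; 0 0 0.015 0 0 7.9 0.45; 0 0 0.01 0 0 7.9 0.45; 0 0 0 0 0 0 0.45; 0 0 0 0 0 0 0.45")

```text
clock: 21.5
eef_pos: [0.4795, -0.03, 0.1088]
tool_rot: [179.9, 0.0, 93.4]
ft_force: [0.4, -0.9, 0.3]
finger_gap: 0.0387
gripper_force: 0.0
```

Emit:
arm_command(targets="0 0 0.015 0 0 0 0.45; 0 0 0.015 0 0 0 0.45; 0 0 0.01 0 0 0 0.45; 0 0 0 0 0 0 0.45; 0 0 0 0 0 0 0.1; 0 0 0 0 0 0 0.1; 0 0 0 0 0 0 0.1; 0 0 0 0 0 0 0.1; 0 0 0 0 0 0 0.1", newtons=20)

```text
clock: 22.4
eef_pos: [0.481, -0.0296, 0.0691]
tool_rot: [179.7, 0.0, 93.3]
ft_force: [4.7, 1.1, -1.0]
finger_gap: 0.012
gripper_force: 27.7
```

Emit:
arm_command(targets="0 0 0 0 0 -5.5 0.1; 0 0 0 0 0 -5.5 0.1; 0 0 0 0 0 -5 0.1; 0 0 0 0 0 0 0.1; 0 0 0 0 0 0 0.1; 0 0 0 0 0 0 0.1")

```text
clock: 23.0
eef_pos: [0.4808, -0.0296, 0.0691]
tool_rot: [179.8, 0.1, 109.2]
ft_force: [4.5, 0.1, -0.4]
finger_gap: 0.0122
gripper_force: 27.8
```

Emit:
arm_command(targets="0 0 0 0 0 0 0.3; 0 0 0 0 0 0 0.45; 0 0 0 0 0 0 0.45; 0 0 -0.01 0 0 0 0.45; 0 0 -0.02 0 0 0 0.45; 0 0 -0.03 0 0 -7.8 0.45; 0 0 -0.04 0 0 -7.8 0.45; 0 0 -0.04 0 0 -7.8 0.45; 0 0 -0.02 0 0 -7.8 1; 0 0 0 0 0 -7.8 1")

```text
clock: 24.0
eef_pos: [0.4805, -0.0298, 0.2324]
tool_rot: [179.9, 0.4, 148.6]
ft_force: [0.2, 0.8, -0.1]
finger_gap: 0.0666
gripper_force: 0.0
```

```bash
python3 - <<'E'
from h import *
s=monitor.observe();print(s['clock'],s['eef_pos'],s['tool_rot'])
Rc=R.from_euler('xyz',s['tool_rot'],degrees=True);Rt=R.from_euler('xyz',[-180,25,172.2],degrees=True)
rv=(Rc.inv()*Rt).as_rotvec(degrees=True)/7;dp=(np.array([.57,-.042,.196])-s['eef_pos'])/7
for i in range(7):
    print(np.round(Rc.inv().apply(dp),4),rv.round(2));Rc=Rc*R.from_rotvec(rv,degrees=True)
E
```

```text
24.0 [ 0.48054239 -0.0298068   0.23238198] [179.86999078   0.39218543 148.58375876]
[-0.0118  0.0052  0.0053] [-0.73 -3.46 -3.32]
[-0.0117  0.0044  0.0061] [-0.73 -3.46 -3.32]
[-0.0116  0.0037  0.0068] [-0.73 -3.46 -3.32]
[-0.0113  0.0029  0.0075] [-0.73 -3.46 -3.32]
[-0.011   0.0022  0.0083] [-0.73 -3.46 -3.32]
[-0.0106  0.0014  0.0089] [-0.73 -3.46 -3.32]
[-0.0101  0.0007  0.0096] [-0.73 -3.46 -3.32]
```

Emit:
arm_command(targets="-0.012 0.005 0.0055 -0.7 -3.5 -3.3 1; -0.0115 0.0045 0.006 -0.7 -3.5 -3.3 1; -0.0115 0.0035 0.007 -0.7 -3.5 -3.3 1; -0.0115 0.003 0.0075 -0.7 -3.5 -3.3 1; -0.011 0.002 0.0085 -0.7 -3.5 -3.3 1; -0.0105 0.0015 0.009 -0.7 -3.5 -3.3 1; -0.010 0.0005 0.0095 -0.7 -3.5 -3.3 1; 0 0 0 0 0 0 1; 0 0 0 0 0 0 1; 0 0 0 0 0 0 1")

```text
clock: 25.0
eef_pos: [0.5678, -0.0426, 0.1913]
tool_rot: [-179.8, 24.8, 171.7]
ft_force: [1.2, -0.5, 0.3]
finger_gap: 0.0856
gripper_force: 0.0
```

```bash
python3 rd3.py
```

```text
25.0 (array([ 0.56781493, -0.04263385,  0.19132298]), array([-179.80892856,   24.80119646,  171.73191007])) [ 1.21047458 -0.54587492  0.29305903]
[328.62573997 194.67564871] [(np.int32(154), array([328.85064935, 196.75324675]))]
0.009 c=-0.004 [156 152 146 139 130 121 111 102  92  82  72  61  56  65  74  84  93 104
 115 126 138 148 155 160 165]
0.012 c=-0.018 [138 135 132 128 124 117 107  97  87  77  67  58  51  64  76  89 102 117
 132 146 155 160 165 169 172]
0.015 c=-0.034 [139 136 133 130 125 120 114 103  90  78  67  56  45  65  85 106 124 142
 158 165 171 175 177 178 179]
0.018 c=-0.029 [164 157 151 144 136 127 117 106  92  76  64  55  47  68  93 116 138 160
 169 176 180 180 181 181 181]
0.021 c=-0.023 [179 176 170 162 152 141 129 117 104  85  67  57  49  72 100 127 153 168
 176 180 181 180 180 180 180]
0.024 c=-0.015 [180 179 179 176 170 162 148 134 117  97  75  60  49  73 106 135 163 172
 179 181 181 181 181 180 180]
0.027 c=-0.013 [178 177 175 172 168 164 154 141 125 106  80  60  49  75 112 144 167 177
 180 180 180 180 180 179 179]
0.03 c=-0.018 [180 180 178 173 164 153 142 13
[... 552 characters left out ...]
0.028 [201 200 200 200 201 200 200 200 199 188 151  92  71 108 155 180 184 181
 179 177 176 175 176 175 175]
0.048 c=0.150 [198 197 196 195 196 196 196 196 196 191 174 151 145 161 179 189 190 189
 188 187 184 182 179 178 175]
0.051 c=0.000 [149 148 147 144 146 146 147 147 148 149 149 149 150 150 151 149 148 146
 149 151 154 154 153 151 150]
0.054 c=-0.233 [115 110 103 100 104 110 117 120 122 117 114 118 126 133 131 126 115 115
 129 144 154 155 142 123 126]
-1.34:146 -1.33:135 -1.03:145 -1.01:105 -0.99:90 -0.98:120 -0.68:148 -0.66:137 -0.35:143 -0.33:128 -0.03:133 -0.02:79 0.00:64 0.02:99 0.03:146 0.31:132 0.33:128 0.65:126 0.66:120 0.68:151 0.96:123 0.98:70 0.99:65 1.01:115 1.31:145 1.33:137
```

The pointer now lies on the zero tick, within about 0.01 rad. The arm is clear of everything, so I'm handing in.

```bash
python3 -c "
from station import env
print(env.sign_off())"
```

```text
the job is handed in; nothing more can be done
None
```

The 200 g weight stands on the right pan in front of its cup, the 100 g weight is still on the bench, and my last dial reading put the pointer within about 0.01 rad of zero. I handed the job in at about 25 s; the hand-in returned no verdict.

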